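# Clear the front of the seasoning box and flip its lid open

## Robot

A 6-joint arm with a two-finger parallel gripper is mounted at the origin on a cart in front of the work surface, level with it; the furniture and walls round the work are solid. World frame = base frame: x ahead of the robot, y to its left, z up, the work surface at z = 0. Lengths are in mm, angles in rad, forces in N, time in s.
With the tool pointing down it reaches from about 350 to 950 mm from the base axis. Payload 17.4 kg.
Tool frame: the origin (TCP) lies on the front face of the gripper's body, between the roots of the fingers; the fingertips stand 84 mm ahead of it and the grasp point (between the pads) lies 65 mm ahead of it (pinch_z is the distance from the TCP to the grasp point, in mm); z points along the fingers, y is the line along which they close (so a half turn about z gives the same grasp; the last joint's range is limited). The gripper opens to 93 mm and grips with 3 to 60 N. Pads are 15 mm wide; open, the fingers measure 128 mm over their backs; the gripper's body (75 mm by 188 mm) begins 65 mm behind the grasp point.
Start: joints at [1.238, 0.116, 1.442, -0, 1.584, -0.038], TCP at [196.128, 645.885, 302.746] pointing down, gripper open.
Joint ranges: [-2.83, 2.83], [-0.83, 2.19], [0.07, 2.5], [-1.14, 4.28], [0.01, 3], [-2.97, 2.97]. Speed limits (rad/s): [1.89, 1.89, 2.22, 3.14, 3.14, 3.14].

## Interface

Orientations are given as a 3x3 rotation matrix whose columns are the frame's x, y, z axes.
In Python, from cell import * gives the robot as it stands.
- The arm moves only by the tool play_rows, never from a script. Its argument "moves" is a list of rows, each a list of 6 numbers: the shift along the tool's x, y, z as a fraction of full scale, then the turn, a rotation vector about the tool's x, y, z as a fraction of full scale. A call has 1 to 12 rows; each row shifts and turns the commanded pose from where the row before left it, along the tool's axes as they then stand; what a row does not reach is not made up. Full scale, the value 1, is 0.1 m for a shift and 90 degrees for a turn. A row lasts 1/12 s, in which the tool goes at most 41.7 mm and 7.16 degrees, less where a joint would pass 70% of its speed; a pose out of reach is approached as far as the arm can. A call with a number of a shift or a turn outside -1 to 1 is refused whole. A call with a gripper value outside its range is refused whole. "jaw" is the gripper command: -1 is shut, 1 is fully open, values between are in proportion, set as the call begins (left out, the last holds). The fingers move at their own pace and stop on an object; the grip force is fixed at half the most. Time passes only in rows, so rows that do not move let the fingers close. It gives the time, the measured TCP pose, the force, the opening and the grip force at its end, in the units of the state.
- get_obs(): the state, without advancing time (a new reading comes with each control period).
- camera(name): name is "scene" or "top"; returns a dict with "color" (384x512x3 uint8, red, green, blue), "intrinsics" (3x3 intrinsics, pixels), "k1" (the pictures are not rectified: a ray, as slopes to the right and down, at radius r is drawn at 1 + k1 r^2 times it, then the intrinsics apply), "T" (4x4, takes a point from camera to world coordinates). Camera axes: x right, y down, z forward; pixel columns grow to the right and rows downward; lengths in mm; the calibration is good to about 2 mm. A picture is of the moment at which its call begins. There is no depth.
- close_job(): hands the job in; it is judged then, once.
Trained networks look in a picture, given as the dict that the camera call returned (one of the last four; its "shot" number tells which), for a name from the list of things; names that differ only in an ending like _2 or _b are one class to them, and where a whole thing is asked for, a point or a joint stands for the part that bears it (a point fixed in the world has none). Each returns a list of dicts, best first, with "p" (0 to 1); they miss things now and then, are a little off and sometimes report something else, mostly with a low value. They report only what shows in the picture. A call takes as long as a camera call. They do not tell look-alikes from the thing itself.
- find_in(query, picture): "position" ([column, row] in pixels, amid what is visible of it).
- silhouettes(query, picture): "mask" (384x512 bool, what is visible of it) and "position" ([column, row] in pixels, amid what is visible of it).
- place_of(query, picture): "position" ([column, row] in pixels: a listed point, or the origin of a listed thing).
The state is a dict: "t": time; "joint_pos": joint angles; "joint_vel": joint speeds; "joint_efforts": joint torques, N m; "tcp_pos": TCP position; "ee_rot": TCP orientation; "force": force on the tool from outside, world axes, zero at the start; "ft_torque": the same for the moment, N m; "opening": finger opening in mm; "finger_force": force on a finger pad.
Only numpy, scipy, OpenCV 4.12 (cv2) and the standard library are available. Lean on these libraries where they do the work, as an engineer would, in place of code of your own. Each camera call takes 0.05 s, during which the arm holds its last target. There are 200 camera calls.

## Task

Open the larger of the two steel seasoning boxes: first push the roll of tape that stands before it sideways along the worktop until no part of the roll is in front of either box. Then flip the larger box's lid up with the fingertips and over past upright, so that it rests open on its stop by itself. The roll stays flat on the worktop and is never lifted; leave the smaller box's lid shut and the salt shaker, timer and soup bowl where they are.

Things in the scene. Friction and masses are not known exactly. Their poses are not given: they have to be found in the camera images.
- large_box: The larger seasoning box: bare steel, 110 deep (x) by 150 wide (y) by 65 mm high without its lid, walls 3 mm, fixed to the worktop. Origin at the centre of its underside; its x axis points from its front (the robot's side) to its hinged back, y to its left, z up. It may stand left or right of the smaller box.
- small_box: The smaller seasoning box, same make, depth and height but 100 mm wide, fixed; same axes. Its lid stays shut.
- large_lid (a joint): Lid of the larger box, hinged along its back top edge: 0 shut, grows as the front rises, rests open against a stop at 1.95 rad. Weighs about 140 g, no spring; below about 1.5 rad it falls shut, past about 1.6 rad it falls open.
- small_lid (a joint): Lid of the smaller box, 0 shut, same hinge.
- large_lid_hinge (a point): Middle of the larger lid's hinge axis, at the back top edge of the box, 65 mm above the worktop; the axis runs along the box's y. Does not move with the lid.
- large_lid_edge (a point): Middle of the rolled front edge (6 mm thick) of the larger lid's tab; moves with the lid. The tab is 60 mm wide and 4 mm thick, sticks out 24 mm beyond the box's front wall and slopes up 15 degrees outward, so a fingertip fits under it; with the lid shut this point is 134 mm in front of the hinge axis and 8 mm above it, 73 mm above the worktop.
- tape_roll: Roll of brown tape lying flat, a ring 92 mm across and 48 mm high, loose (about 50 g); its middle is closed to the fingers, so push on its outside; origin at the centre of its underside. Stands about 137 mm in front of the larger box's centre, before the tab.
- salt_shaker: Salt shaker 44 mm across, 90 mm high, behind the boxes, loose; origin under its centre. Leave it alone.
- timer: White kitchen timer 62x62x20 mm lying near the front edge of the worktop, loose; origin under its centre. Leave it alone.
- soup_bowl: Red and black soup bowl 97 mm across, 69 mm high, at the right, loose; origin under its centre. Leave it alone.
Things that resemble listed ones, but are neither listed nor needed, are in the scene too. What is shaped like the tape_roll but green is not meant.

How it is judged (in metres and radians):
On the way, in this order (a step that is already met when the one before it is completed fails the run):
1. the tape roll stands clear of the fronts of both boxes while the larger lid is still shut ((y of tape_roll in the frame of large_box above 0.115 m or y of tape_roll in the frame of large_box below -0.115 m) and (y of tape_roll in the frame of small_box above 0.09 m or y of tape_roll in the frame of small_box below -0.09 m) and value of joint large_lid below 0.1 rad), for 0.1 s.
2. the larger lid is over centre and on its stop (value of joint large_lid above 1.8 rad), for 0.2 s.
At the end, for the whole second after the job is handed in: The larger lid rests open beyond 1.8 rad (stop at 1.95), the smaller lid is shut (below 0.05 rad), and the tape roll lies flat and still on the worktop with its centre more than 115 mm sideways of the larger box's centre line and more than 90 mm sideways of the smaller box's (value of joint large_lid above 1.8 rad and velocity of joint large_lid between -0.1 and 0.1 rad/s and value of joint small_lid below 0.05 rad and (y of tape_roll in the frame of large_box above 0.115 m or y of tape_roll in the frame of large_box below -0.115 m) and (y of tape_roll in the frame of small_box above 0.09 m or y of tape_roll in the frame of small_box below -0.09 m) and height (world z) of tape_roll between -0.01 and 0.01 m and angle between tape_roll's own z axis and vertical below 0.1 rad and linear speed of tape_roll below 0.02 m/s); the robot touches nothing.
It fails at once if the tape roll is lifted or tipped over (height (world z) of tape_roll above 0.02 m or angle between tape_roll's own z axis and vertical above 0.5 rad).
It fails at once if the smaller lid is opened (value of joint small_lid above 0.15 rad).
It fails at once if the salt shaker is moved (distance of salt_shaker from where it was at the start of the episode above 0.03 m).
It fails at once if the timer is moved (distance of timer from where it was at the start of the episode above 0.03 m).
It fails at once if the soup bowl is moved (distance of soup_bowl from where it was at the start of the episode above 0.03 m).
It also fails if it takes over 48 s, if anything falls off the work surface, if the arm or the gripper's body presses on something with over 40 N, if the wrist force passes 120 N, or if a joint passes its speed limit or range.

## Working session

There is one attempt and no reset: what is moved stays moved. The work goes in short steps, Python scripts to look and compute and a tool call to move; the robot and the scene stay as the last step left them, time stands still between calls to the robot, and variables do not carry over. Pictures are saved under pics/ and viewed, at most 10 in all, crops included, and the job is handed in when it is done.

Besides the shell and the picture viewer there is one more tool, called after "Emit:" as name(argument=value, ...) on one line, values as JSON. play_rows: Moves the arm, as the interface text tells. Its arguments: {"type":"object","properties":{"moves":{"type":"array","items":{"type":"array","items":{"type":"number","minimum":-1,"maximum":1}}},"jaw":{"type":"number"}},"required":["moves"]}

```bash
mkdir -p pics
cat > h.py <<'E'
from cell import *
import numpy as np, cv2
def ray(c,px):
    K=np.array(c["intrinsics"]);k=c["k1"];T=np.array(c["T"])
    d=np.array([(px[0]-K[0,2])/K[0,0],(px[1]-K[1,2])/K[1,1]]);s=d.copy()
    for _ in range(20): s=d/(1+k*(s@s))
    v=T[:3,:3]@np.array([s[0],s[1],1]);return T[:3,3],v/np.linalg.norm(v)
def atz(c,px,z):
    o,v=ray(c,px);return o+v*(z-o[2])/v[2]
def tri(c1,p1,c2,p2):
    o1,v1=ray(c1,p1);o2,v2=ray(c2,p2)
    s=np.linalg.lstsq(np.c_[v1,-v2],o2-o1,rcond=None)[0]
    a=o1+s[0]*v1;b=o2+s[1]*v2
    return (a+b)/2,np.linalg.norm(a-b)
def save(c,n): cv2.imwrite(f"pics/{n}.png",cv2.cvtColor(c["color"],cv2.COLOR_RGB2BGR))
E
python3 - <<'E'
from h import *
np.set_printoptions(precision=1,suppress=True)
o=get_obs();print(o["t"],o["tcp_pos"],o["ee_rot"])
s=camera("scene");t=camera("top");save(s,"s0");save(t,"t0")
cv2.imwrite("pics/both.png",cv2.hconcat([cv2.imread("pics/s0.png"),cv2.imread("pics/t0.png")])[:,:, :])
im=cv2.imread("pics/both.png");cv2.imwrite("pics/both.png",cv2.vconcat([im]) if 0 else cv2.resize(im,(800,300)))
Z=dict(large_box=0,small_box=0,large_lid_hinge=65,large_lid_edge=73,tape_roll=0,salt_shaker=0,timer=0,soup_bowl=0)
for n,z in Z.items():
    a=place_of(n,s);b=place_of(n,t)
    for c,l,q in((s,a,"s"),(t,b,"t")):
        for d in l[:3]: print(n,q,round(d["p"],2),np.array(d["position"]),atz(c,d["position"],z))
    if a and b: print("  tri",*tri(s,a[0]["position"],t,b[0]["position"]))
print(s["T"],t["T"])
E
```

```text
0.0 [196.1 645.8 302. ] [[-1.   0.3 -0. ]
 [ 0.3  1.  -0. ]
 [ 0.  -0.  -1. ]]
large_box s 0.96 [234.3 166.5] [596.5 -70.3   0. ]
large_box t 0.69 [177.3 193.3] [590.6 -83.4   0. ]
  tri [589.9 -85.8  10.4] 1.2292544526075144
small_box s 0.56 [255.5 213.1] [ 563.8 -289.5    0. ]
small_box t 0.72 [260.1 196.6] [ 579.2 -271.7    0. ]
small_box t 0.35 [163.7 229.4] [509.1 -52.7   0. ]
  tri [ 577.  -269.8  -17.1] 8.501206248622998
large_lid_hinge s 0.74 [250.5 148.7] [ 632.4 -102.2   65. ]
large_lid_hinge t 0.71 [174.2 167.1] [639.4 -90.6  65. ]
  tri [639.8 -88.2  56.1] 2.6096687413017685
large_lid_edge s 0.68 [203.1 155.9] [500.2 -98.6  73. ]
large_lid_edge s 0.67 [249.3 149. ] [ 623.4 -115.2   73. ]
large_lid_edge t 0.7 [165.  226.7] [511.8 -73.3  73. ]
  tri [511.1 -68.1  54. ] 3.334191259176154
tape_roll s 0.9 [231.1 255.8] [ 453.5 -407.7    0. ]
tape_roll s 0.72 [182.  179.6] [444.1 -74.    0. ]
tape_roll s 0.67 [280.4 288.2] [ 508.3 -538.4    0. ]
tape_roll t 0.95 [380.2 224.1] [ 511.7 -539.6    0. ]
tape_roll t 0.78 [324.8 250.9] [ 454.4 -413.9    0. ]
tape_roll t 0.55 [176.1 257. ] [446.8 -80.9   0. ]
  tri [ 464.9 -506.3   88.6] 89.20537930331922
salt_shaker s 0.82 [316.6 175.6] [ 781.8 -204.7    0. ]
salt_shaker t 0.89 [234.2 112.1] [ 776.9 -215.2    0. ]
  tri [ 774.5 -216.     8.6] 0.3929521734469283
timer s 0.77 [176.2 205.5] [ 396.7 -180.8    0. ]
timer t 0.58 [224.4 283.7] [ 385.9 -188.9    0. ]
timer t 0.56 [176.9 254.3] [452.8 -82.7  -0. ]
  tri [ 390.4 -191.     8.8] 7.848855460567526
soup_bowl s 0.61 [322.2 249.3] [ 644.4 -470.6    0. ]
soup_bowl t 0.76 [348.7 170.4] [ 634.9 -473.8    0. ]
  tri [ 637.5 -474.5    4.8] 7.358076580107424
[[    0.9    -0.2     0.3   181.8]
 [   -0.4    -0.5     0.8 -1159. ]
 [   -0.     -0.8    -0.6   722.6]
 [    0.      0.      0.      1. ]] [[  -0.    -1.     0.1  468.8]
 [  -1.     0.     0.  -299.9]
 [  -0.    -0.1   -1.  1010.7]
 [   0.     0.     0.     1. ]]
```

Run:
```python
import cv2
im=cv2.imread("pics/t0.png")
cv2.imwrite("pics/t0c.png",cv2.resize(im[80:320,80:400],(800,600),interpolation=cv2.INTER_CUBIC))
```

```text
(no output)
```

View pics/both.png

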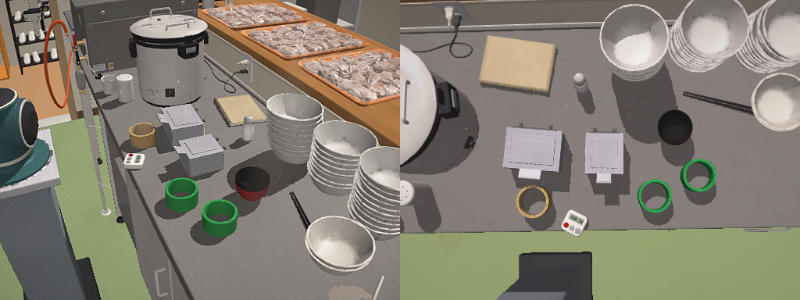

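View pics/t0c.png

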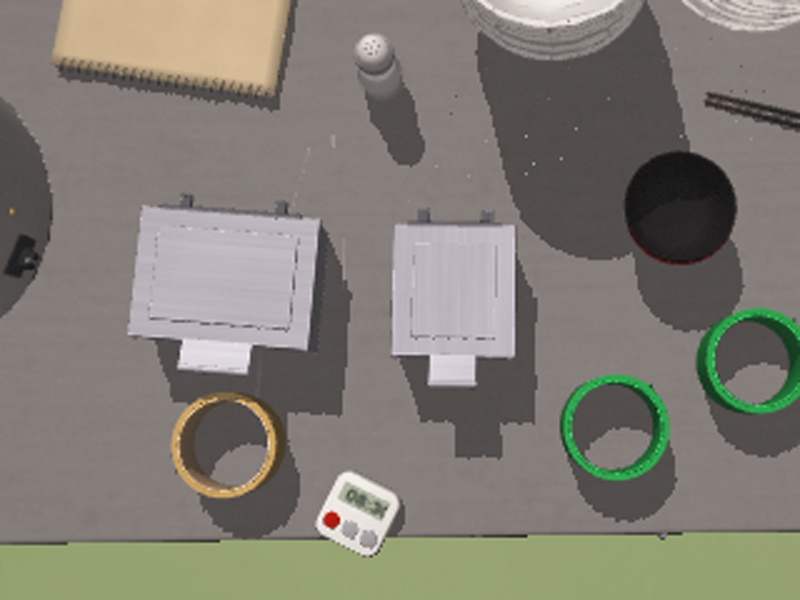

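The brown ring, top px (171,258), lies in front of the larger left-hand box and fits tape_roll. The green rings at (326,251) and (380,224) are look-alikes. The larger box is at px (170,192), the smaller at (262,196), the timer at (223,285) and the pot at far left. The clear way for the roll is left (+y). Next I refine the box yaw, tab edge and roll position.

Run:
```python
from h import *
np.set_printoptions(precision=1,suppress=True)
s=camera("scene");t=camera("top")
for n,p in dict(BL=(142,207),BR=(322,220),FR=(310,350),FL=(130,335)).items(): print(n,atz(t,(80+p[0]/2.5,80+p[1]/2.5),68))
for n,p in dict(tabL=(178,369),tabR=(249,374)).items(): print(n,atz(t,(80+p[0]/2.5,80+p[1]/2.5),73))
for n,p in dict(sBL=(393,225),sBR=(515,225),sFR=(515,357)).items(): print(n,atz(t,(80+p[0]/2.5,80+p[1]/2.5),68))
print("rolltop",atz(t,(80+228/2.5,80+445/2.5),48),"pot",atz(t,(80+52/2.5,80+210/2.5),200),atz(t,(80,80+318/2.5),200))
print("timer L",atz(t,(80+316/2.5,80+525/2.5),10),"T",atz(t,(80+348/2.5,80+470/2.5),20))
for c in(s,t):
    for q in silhouettes("tape_roll",c):
        ys,xs=np.where(q["mask"]);print("roll",q["p"],q["position"],xs.min(),xs.max(),ys.min(),ys.max(),atz(c,q["position"],24))
im=cv2.imread("pics/s0.png")[110:230,140:300];cv2.imwrite("pics/sc.png",cv2.resize(im,(800,600),interpolation=cv2.INTER_CUBIC))
```

```text
BL [650.  -10.7  68. ]
BR [ 635.3 -165.3   68. ]
FR [ 524.6 -154.5   68. ]
FL [540.3  -1.7  68. ]
tabL [510.5 -44.2  73. ]
tabR [ 505.2 -104.    73. ]
sBL [ 629.7 -225.9   68. ]
sBR [ 627.4 -329.5   68. ]
sFR [ 515.4 -327.    68. ]
rolltop [445.9 -80.8  48. ] pot [623.8  15.6 200. ] [544.6  52.5 200. ]
timer L [ 373.7 -150.2   10. ] T [ 421.7 -180.    20. ]
roll 0.93 [280.2, 273.8] 259 305 255 303 [ 514.7 -522.9   24. ]
roll 0.66 [232.0, 246.5] 211 253 227 271 [ 457.2 -405.9   24. ]
roll 0.58 [185.7, 173.2] 164 200 156 189 [453.3 -84.5  24. ]
roll 0.5 [173.6, 204.5] 158 185 196 215 [ 384.9 -206.8   24. ]
roll 0.89 [158.2, 255.0] 148 193 237 278 [452.4 -46.7  24. ]
roll 0.74 [170.3, 194.1] 131 211 158 229 [586.2 -72.9  24. ]
roll 0.63 [338.8, 245.1] 304 347 230 271 [ 466.7 -442.1   24. ]
roll 0.61 [393.7, 219.6] 359 403 204 244 [ 520.  -563.8   24. ]
```

View pics/sc.png

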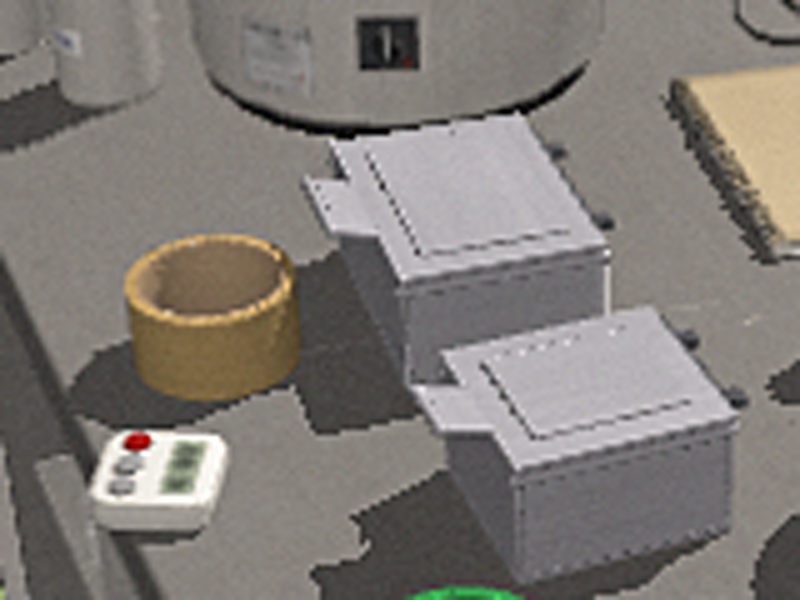

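Emit:
play_rows(moves=[[0,0,0,0,0,0.075],[0,0,0,0,0,0.075],[0,0,0,0,0,0.075],[0,0,0,0,0,0.075],[0,0,0,0,0,0.075],[0,0,0,0,0,0.075],[0,0,0,0,0,0.075],[0,0,0,0,0,0.075],[0,0,0,0,0,0.075],[0,0,0,0,0,0.075]], jaw=-0.14)

```text
t: 1.93
tcp_pos: [196.1, 645.9, 302.8]
ee_rot: [[-0.092, 0.996, -0.0], [0.996, 0.092, 0.0], [0.0, -0.0, -1.0]]
force: [0.6, -0.2, 0.1]
opening: 40.2
finger_force: 0.0
```

Emit:
play_rows(moves=[[-0.337,0.076,0,0,0,0],[-0.337,0.076,0,0,0,0],[-0.337,0.076,0,0,0,0],[-0.337,0.076,0,0,0,0],[-0.337,0.076,0,0,0,0],[-0.337,0.076,0,0,0,0],[-0.337,0.076,0,0,0,0],[-0.337,0.076,0,0,0,0],[-0.337,0.076,0,0,0,0],[-0.337,0.076,0,0,0,0],[-0.337,0.076,0,0,0,0],[-0.337,0.076,0,0,0,0]])

```text
t: 2.93
tcp_pos: [326.4, 250.8, 302.9]
ee_rot: [[-0.098, 0.995, 0.001], [0.995, 0.098, 0.0], [0.0, 0.001, -1.0]]
force: [-0.0, -0.4, 1.0]
opening: 40.1
finger_force: 0.0
```

Emit:
play_rows(moves=[[-0.337,0.076,0,0,0,0],[-0.337,0.076,0,0,0,0],[-0.337,0.076,0,0,0,0],[-0.337,0.076,0,0,0,0],[-0.337,0.076,0,0,0,0],[-0.337,0.076,0,0,0,0],[-0.337,0.076,0,0,0,0],[-0.337,0.076,0,0,0,0],[-0.337,0.076,0,0,0,0],[-0.337,0.076,0,0,0,0],[-0.337,0.076,0,0,0,0],[-0.337,0.076,0,0,0,0]])

```text
t: 3.93
tcp_pos: [456.8, -143.2, 303.0]
ee_rot: [[-0.097, 0.995, 0.001], [0.995, 0.097, -0.0], [-0.0, 0.001, -1.0]]
force: [0.3, 0.8, -0.5]
opening: 40.0
finger_force: 0.0
```

Emit:
play_rows(moves=[[0,-0.05,0.34,0,0,0],[0,0,0.34,0,0,0],[0,0,0.34,0,0,0],[0,0,0.34,0,0,0],[0,0,0.34,0,0,0],[0,0,0.34,0,0,0],[0,0,0,0,0,0]])

```text
t: 4.52
tcp_pos: [449.2, -140.8, 92.9]
ee_rot: [[-0.098, 0.995, -0.008], [0.995, 0.098, 0.003], [0.004, -0.007, -1.0]]
force: [-1.2, 0.2, -1.3]
opening: 39.9
finger_force: 0.0
```

Run:
```python
from h import *
s=camera("scene");t=camera("top")
a=cv2.resize(s["color"][100:250,100:300],(400,300),interpolation=2);b=cv2.resize(t["color"][170:320,80:280],(400,300),interpolation=2)
cv2.imwrite("pics/d1.png",cv2.cvtColor(cv2.hconcat([a,b]),cv2.COLOR_RGB2BGR))
o=get_obs();print(o["joint_pos"],o["tcp_pos"])
```

```text
[-3.57868502e-01 -1.99253679e-01  2.08728629e+00 -8.60326834e-06
  1.25512653e+00 -4.55754575e-01] [ 451.61055443 -141.66648469   99.11208227]
```

View pics/d1.png

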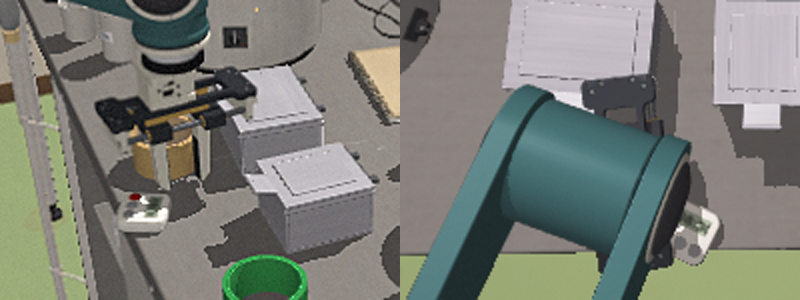

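Emit:
play_rows(moves=[[0.06,0,0,0,0,0],[0.06,0,0,0,0,0],[0.1,0,0,0,0,0],[0.1,0,0,0,0,0],[0.1,0,0,0,0,0],[0.1,0,0,0,0,0],[0.1,0,0,0,0,0],[0.1,0,0,0,0,0],[0.1,0,0,0,0,0],[0.1,0,0,0,0,0],[0.1,0,0,0,0,0],[0.1,0,0,0,0,0]])

```text
t: 5.62
tcp_pos: [440.7, -29.2, 98.7]
ee_rot: [[-0.098, 0.995, -0.0], [0.995, 0.098, 0.0], [0.0, -0.0, -1.0]]
force: [-0.1, -0.8, 0.4]
opening: 40.1
finger_force: 0.5
```

Emit:
play_rows(moves=[[0.1,0,0,0,0,0],[0.1,0,0,0,0,0],[0.08,0,0,0,0,0],[0.06,0,0,0,0,0],[0.04,0,0,0,0,0],[0.03,0,0,0,0,0],[0.02,0,0,0,0,0],[0.01,0,0,0,0,0],[0,0,0,0,0,0]])

```text
t: 6.37
tcp_pos: [436.5, 13.6, 98.7]
ee_rot: [[-0.098, 0.995, -0.0], [0.995, 0.098, 0.0], [0.0, -0.0, -1.0]]
force: [-0.1, -0.2, 0.7]
opening: 40.1
finger_force: 0.0
```

Run:
```python
from h import *
np.set_printoptions(precision=3,suppress=True)
s=camera("scene");o=get_obs();print(o["joint_pos"],o["tcp_pos"],o["force"])
for n in("tape_roll","timer"):
    for d in place_of(n,s): print(n,d["p"],d["position"],atz(s,d["position"],0))
cv2.imwrite("pics/d2.png",cv2.cvtColor(cv2.resize(s["color"][90:250,80:300],(550,400),interpolation=2),cv2.COLOR_RGB2BGR))
```

```text
[-0.028 -0.293  2.163  0.     1.271 -0.125] [436.488  13.453  98.7  ] [ 0.401 -0.843 -0.609]
tape_roll 0.9 [282.1, 285.8] [ 514.38  -533.788    0.   ]
tape_roll 0.75 [164.0, 158.0] [429.309  56.505   0.   ]
timer 0.87 [173.7, 209.1] [ 386.768 -192.706    0.   ]
```

View pics/d2.png

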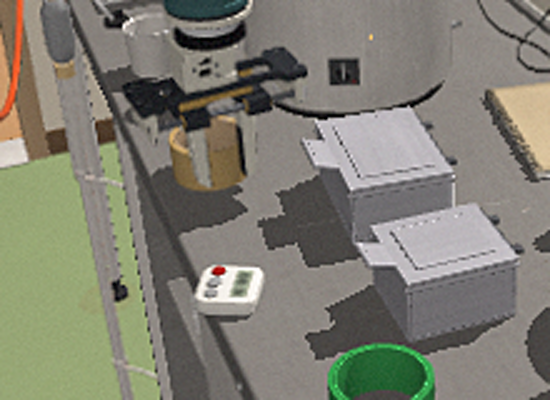

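Emit:
play_rows(moves=[[0.04,0,0,0,0,0],[0.04,0,0,0,0,0],[0.02,0,0,0,0,0],[0.01,0,0,0,0,0],[0,0,0,0,0,0],[-0.15,0,0,0,0,0],[-0.3,0,0,0,0,0],[-0.2,0,-0.3,0,0,0],[-0.2,0,-0.35,0,0,0],[-0.3,0,-0.35,0,0,0],[-0.3,0,-0.35,0,0,0],[-0.3,0,-0.35,0,0,0]], jaw=-1)

```text
t: 7.52
tcp_pos: [451.3, -142.2, 260.4]
ee_rot: [[-0.098, 0.995, 0.001], [0.995, 0.098, -0.0], [-0.0, 0.0, -1.0]]
force: [0.9, 0.4, 0.7]
opening: 0.4
finger_force: 0.0
```

Emit:
play_rows(moves=[[-0.3,0.1,-0.1,0,0,0],[0,0,0,0,0,0.071],[0,0,0,0,0,0.071],[0,0,0,0,0,0.071],[0,0,0,0,0,0.071],[0,0,0,0,0,0.071],[0,0,0,0,0,0.071],[0,0,0,0,0,0.071],[0,0,0,0,0,0.071],[0,0,0,0,0,0.071],[0,0,0,0,0,0]])

```text
t: 8.43
tcp_pos: [464.5, -169.9, 268.6]
ee_rot: [[0.79, 0.613, -0.0], [0.613, -0.79, 0.0], [0.0, -0.0, -1.0]]
force: [0.5, 0.4, 0.4]
opening: 0.6
finger_force: 0.0
```

Emit:
play_rows(moves=[[0,0,0,0,0.06,0],[0,0,0,0,0.06,0],[0,0,0,0,0.06,0],[0,0,0,0,0.06,0],[0,0,0,0,0.06,0],[0,0,0,0,0.06,0],[0,0,0,0,0.06,0],[0,0,0,0,0.06,0],[0,0,0,0,0.06,0],[0,0,0,0,0.04,0],[0,0,0,0,0,0]])

```text
t: 9.35
tcp_pos: [463.9, -170.3, 267.4]
ee_rot: [[0.48, 0.618, 0.623], [0.378, -0.786, 0.489], [0.792, 0.001, -0.611]]
force: [0.2, 0.2, 0.1]
opening: 0.4
finger_force: 0.0
```

Run:
```python
from h import *
np.set_printoptions(precision=3,suppress=True)
o=get_obs();print(o["t"],o["joint_pos"],o["tcp_pos"],o["ee_rot"],o["force"])
s=camera("scene");t=camera("top")
a=cv2.resize(s["color"][50:250,50:316],(400,300),interpolation=2);b=cv2.resize(t["color"][120:320,50:316],(400,300),interpolation=2)
cv2.imwrite("pics/d3.png",cv2.cvtColor(cv2.hconcat([a,b]),cv2.COLOR_RGB2BGR))
for c in(s,t):
  for n,z in(("tape_roll",0),("large_lid_edge",73),("large_lid_hinge",65)):
    for d in place_of(n,c)[:3]: print(n,d["p"],d["position"],atz(c,d["position"],z))
```

```text
9.35 [-0.761 -0.393  2.094  0.925  1.376 -0.017] [ 463.942 -170.298  267.403] [[ 0.48   0.618  0.623]
 [ 0.378 -0.786  0.489]
 [ 0.792  0.001 -0.611]] [0.186 0.207 0.143]
tape_roll 0.9 [231.3, 255.4] [ 454.416 -406.644    0.   ]
tape_roll 0.85 [163.1, 155.8] [430.162  69.768   0.   ]
tape_roll 0.66 [280.6, 285.0] [ 512.611 -530.51     0.   ]
large_lid_edge 0.71 [203.8, 153.7] [505.553 -88.63   73.   ]
large_lid_edge 0.17 [173.2, 208.7] [ 365.457 -288.433   73.   ]
large_lid_hinge 0.75 [252.7, 144.5] [646.933 -83.6    65.   ]
tape_roll 0.97 [324.9, 247.2] [ 462.605 -414.42     0.   ]
tape_roll 0.92 [375.1, 228.0] [ 503.246 -527.854    0.   ]
tape_roll 0.89 [109.2, 266.8] [427.556  70.025   0.   ]
large_lid_edge 0.57 [165.9, 225.9] [513.474 -75.141  73.   ]
large_lid_hinge 0.91 [170.5, 166.8] [640.22  -82.607  65.   ]
```

View pics/d3.png

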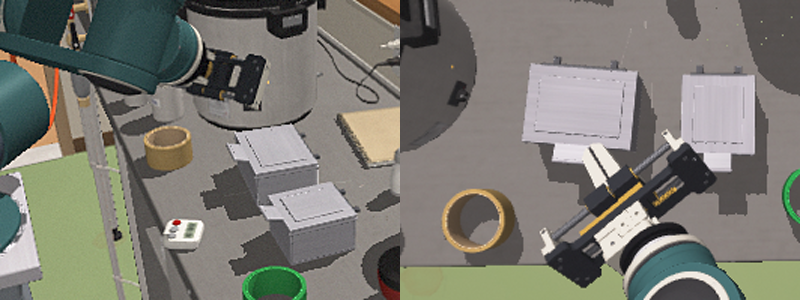

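Emit:
play_rows(moves=[[-0.14,-0.074,0.083,0,0,0],[-0.14,-0.074,0.083,0,0,0],[-0.14,-0.074,0.083,0,0,0],[-0.14,-0.074,0.083,0,0,0],[-0.14,-0.074,0.083,0,0,0],[-0.14,-0.074,0.083,0,0,0],[-0.14,-0.074,0.083,0,0,0],[-0.14,-0.074,0.083,0,0,0],[0,0,0,0,0,0]])

```text
t: 10.5
tcp_pos: [414.1, -132.1, 136.7]
ee_rot: [[0.484, 0.618, 0.619], [0.377, -0.786, 0.489], [0.789, -0.003, -0.614]]
force: [0.2, 0.1, -1.5]
opening: 0.5
finger_force: 0.0
```

Run:
```python
from h import *
np.set_printoptions(precision=3,suppress=True)
o=get_obs();print(o["t"],o["joint_pos"],o["tcp_pos"],o["ee_rot"],o["force"])
R=np.array(o["ee_rot"]);print("to final, tool axes:",R.T@(np.array([459,-99,95])-o["tcp_pos"]))
```

```text
10.5 [-0.778 -0.427  2.341  0.963  1.267 -0.2  ] [ 414.079 -132.097  136.716] [[ 0.484  0.618  0.619]
 [ 0.377 -0.786  0.489]
 [ 0.789 -0.003 -0.614]] [ 0.196  0.149 -1.457]
to final, tool axes: [ 1.325  1.857 69.63 ]
```

Emit:
play_rows(moves=[[0,0,0.12,0,0,0],[0,0,0.12,0,0,0],[0,0,0.12,0,0,0],[0,0,0.12,0,0,0],[0,0,0.1,0,0,0],[0,0,0.07,0,0,0],[0,0,0.04,0,0,0],[0,0,0,0,0,0]])

```text
t: 11.17
tcp_pos: [458.7, -99.5, 97.4]
ee_rot: [[0.482, 0.618, 0.621], [0.379, -0.786, 0.488], [0.79, -0.0, -0.613]]
force: [-0.7, 0.1, -0.2]
opening: 0.5
finger_force: 0.0
```

Run:
```python
from h import *
np.set_printoptions(precision=3,suppress=True)
o=get_obs();print(o["t"],o["joint_pos"],o["tcp_pos"],o["force"])
s=camera("scene");t=camera("top")
a=cv2.resize(s["color"][110:230,140:300],(400,300),interpolation=2);b=cv2.resize(t["color"][170:290,110:270],(400,300),interpolation=2)
cv2.imwrite("pics/d4.png",cv2.cvtColor(cv2.hconcat([a,b]),cv2.COLOR_RGB2BGR))
```

```text
11.1667 [-0.634 -0.309  2.333  1.028  1.095 -0.224] [458.733 -99.459  97.35 ] [-0.688  0.093 -0.213]
```

View pics/d4.png

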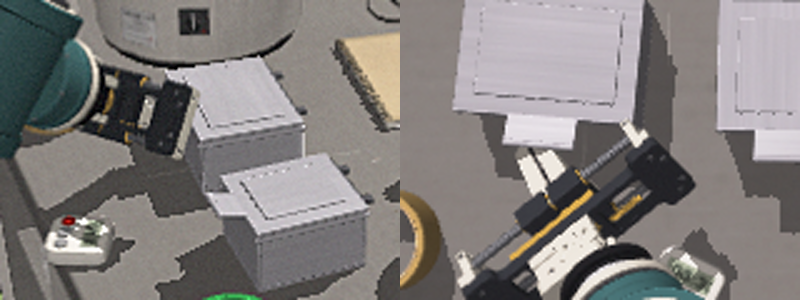

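Emit:
play_rows(moves=[[0.086,0.011,-0.052,0,0,0],[0.086,0.011,-0.052,0,0,0],[0.086,0.011,-0.052,0,0,0],[0.086,0.011,-0.052,0,0,0],[0.079,0.026,-0.027,0,0,0],[0.079,0.026,-0.027,0,0,0],[0.079,0.026,-0.027,0,0,0],[0.079,0.026,-0.027,0,0,0],[0.078,0.039,-0.008,0,0,0],[0.078,0.039,-0.008,0,0,0],[0.078,0.039,-0.008,0,0,0],[0.078,0.039,-0.008,0,0,0]])

```text
t: 12.27
tcp_pos: [502.8, -103.8, 195.8]
ee_rot: [[0.482, 0.617, 0.622], [0.378, -0.787, 0.488], [0.79, -0.0, -0.613]]
force: [0.1, 0.3, -0.9]
opening: 0.7
finger_force: 0.2
```

Run:
```python
from h import *
np.set_printoptions(precision=3,suppress=True)
o=get_obs();print(o["t"],o["joint_pos"],o["tcp_pos"],o["force"])
s=camera("scene");t=camera("top")
a=cv2.resize(s["color"][90:230,140:326],(400,300),interpolation=2);b=cv2.resize(t["color"][140:280,90:276],(400,300),interpolation=2)
cv2.imwrite("pics/d5.png",cv2.cvtColor(cv2.hconcat([a,b]),cv2.COLOR_RGB2BGR))
```

```text
12.2667 [-0.58  -0.344  2.179  0.959  1.155 -0.019] [ 502.84  -103.838  195.808] [ 0.051  0.269 -0.862]
```

View pics/d5.png

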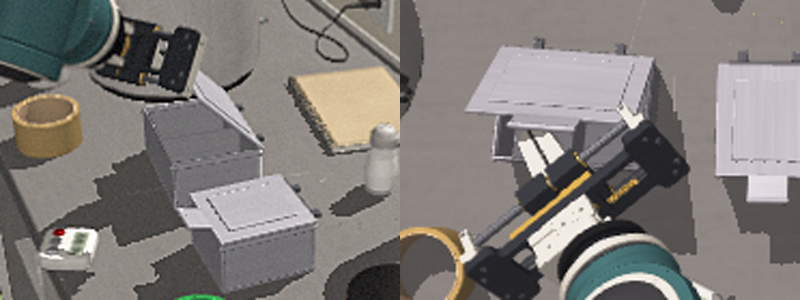

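The lid is up about 45° on the fingers, with the box visibly open at px (505,135) of the right half. I continue along the arc.

Emit:
play_rows(moves=[[0.071,0.05,0.011,0,0,0],[0.071,0.05,0.011,0,0,0],[0.071,0.05,0.011,0,0,0],[0.071,0.05,0.011,0,0,0],[0.06,0.057,0.029,0,0,0],[0.06,0.057,0.029,0,0,0],[0.06,0.057,0.029,0,0,0],[0.06,0.057,0.029,0,0,0],[0.044,0.06,0.046,0,0,0],[0.044,0.06,0.046,0,0,0],[0.044,0.06,0.046,0,0,0],[0.044,0.06,0.046,0,0,0]])

```text
t: 13.37
tcp_pos: [599.4, -113.2, 229.3]
ee_rot: [[0.483, 0.617, 0.622], [0.378, -0.787, 0.488], [0.79, -0.0, -0.613]]
force: [0.3, 0.8, -0.0]
opening: 0.6
finger_force: 0.0
```

Run:
```python
from h import *
np.set_printoptions(precision=3,suppress=True)
o=get_obs();print(o["t"],o["joint_pos"],o["tcp_pos"],o["force"])
s=camera("scene");t=camera("top")
a=cv2.resize(s["color"][70:210,140:326],(400,300),interpolation=2);b=cv2.resize(t["color"][110:250,90:276],(400,300),interpolation=2)
cv2.imwrite("pics/d6.png",cv2.cvtColor(cv2.hconcat([a,b]),cv2.COLOR_RGB2BGR))
```

```text
13.3667 [-0.492 -0.152  1.967  0.949  1.097  0.055] [ 599.435 -113.205  229.347] [ 0.276  0.83  -0.036]
```

View pics/d6.png

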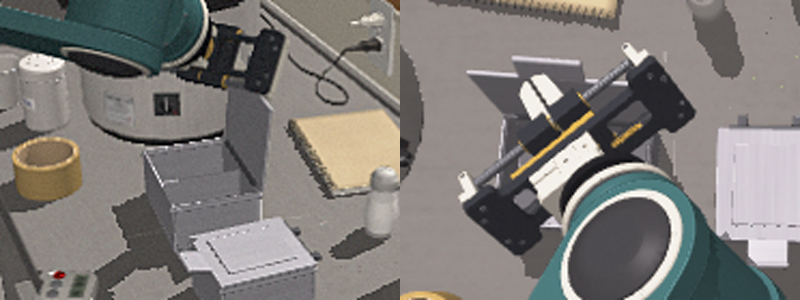

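Emit:
play_rows(moves=[[0.03,0.05,0.04,0,0,0],[0.03,0.05,0.04,0,0,0],[0,0,0,0,0,0],[0,0,0,0,0,0],[0,0,-0.15,0,0,0],[0,0,-0.25,0,0,0],[0,0,-0.3,0,0,0],[0,0,-0.3,0,0,0],[0,0,-0.3,0,0,0],[0,0,-0.2,0,0,0],[0,0,0,0,0,0],[0,0,0,0,0,0]])

```text
t: 14.47
tcp_pos: [519.0, -188.4, 321.8]
ee_rot: [[0.482, 0.616, 0.623], [0.378, -0.788, 0.486], [0.79, 0.001, -0.613]]
force: [1.0, 0.5, -0.6]
opening: 0.4
finger_force: 0.0
```

Run:
```python
from h import *
np.set_printoptions(precision=3,suppress=True)
o=get_obs();print(o["t"],o["tcp_pos"],o["force"])
s=camera("scene");t=camera("top")
a=cv2.resize(s["color"][70:210,140:326],(400,300),interpolation=2);b=cv2.resize(t["color"][110:250,90:276],(400,300),interpolation=2)
cv2.imwrite("pics/d7.png",cv2.cvtColor(cv2.hconcat([a,b]),cv2.COLOR_RGB2BGR))
a=place_of("large_lid_edge",s);b=place_of("large_lid_edge",t)
if a and b: print(a[0],b[0],tri(s,a[0]["position"],t,b[0]["position"]))
for c in(s,t):
    for d in place_of("tape_roll",c): print(d["p"],atz(c,d["position"],0))
```

```text
14.4667 [ 519.026 -188.448  321.797] [ 1.001  0.468 -0.577]
{'position': [271.6, 101.1], 'p': 0.74} {'position': [163.2, 123.4], 'p': 0.55} (array([698.388, -96.448, 189.641]), np.float64(4.576235592869088))
0.82 [ 456.967 -401.399    0.   ]
0.72 [ 511.981 -533.625    0.   ]
0.69 [439.391  85.104   0.   ]
0.73 [ 461.4   -407.474    0.   ]
0.68 [431.163  72.803   0.   ]
0.57 [ 507.818 -534.299    0.   ]
```

View pics/d7.png

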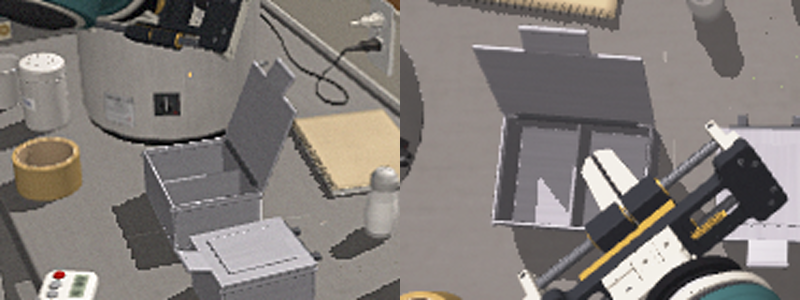

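The lid leans back on its stop: its edge measures 56 mm behind the hinge at z = 190 mm, about 1.93 rad. The roll is flat and clear of both boxes, and the gripper is free.

```bash
python3 -c "
from cell import *
print(close_job())"
```

```text
the job is handed in; nothing more can be done
None
```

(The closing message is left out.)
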